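# Put the cooling water back on after draining the oil cooler

## Task

The generator's oil cooler has been drained and its cooling water has to go back on. First shut the drain cock by swinging its lever clockwise until it lies square across its pipe, then open the globe valve by turning its handwheel anticlockwise all the way to the stop, and finally turn the wheel back a quarter turn, so that the stem is not left jammed against its stop. Leave the tools and parts lying about where they are.

Things in the scene. Friction and masses are not known exactly. Their poses are not given: they have to be found in the camera images.
- handwheel (a joint): turning of the globe valve's handwheel on its upright stem, rad: 0 = shut, grows as the wheel turns anticlockwise seen from above (opening), 14.14 (2.25 turns) = fully open, at a solid stop. The stem is a screw: wheel and stem rise together by 10 mm a turn (1.6 mm per rad). It starts shut or up to a third of a turn open. About 0.3 N m of friction; it stays where it is left.
- wheel_centre (a point): centre of the handwheel, on the stem's axis, at mid-height of rim and spokes: 257 mm above the bench when shut, 22 mm higher fully open. Wheel 180 mm across, round rim 16 mm thick (its centre line 82 mm from the axis), hub 34 mm across, nut and stem end reach 27 mm above this point; the openings between hub, rim and three spokes are 57 mm wide radially
- spoke_end (a point): point on the centre line of one of the three spokes, 60 mm out from the stem's axis, at mid-height; it turns and rises with the wheel. The spokes are straight, 120 degrees apart, 12 mm wide and 10 mm thick
- yoke_top (a point): top centre of the valve's fixed yoke under the wheel, on the stem's axis, 26 mm below the shut wheel's mid-plane. The yoke stays within 37 mm of the axis and within 27 mm in its upper 20 mm; the bonnet flange (radius 52 mm) lies 71 mm below this point, its nuts 63 mm below
- drain_lever (a joint): turning of the drain cock's lever about its upright spindle, rad: 0 = open, lever lying along its drain pipe and pointing to the main pipe; grows as the lever turns clockwise seen from above; 1.571 = shut, lever square across the drain pipe, at a solid stop. It starts between 0 and 0.3. About 0.22 N m of friction; it stays where it is left
- lever_pivot (a point): point on the upright axis of the drain cock's spindle, at the height of the lever's black sleeve, 160 mm above the bench; fixed to the pipework
- lever_grip (a point): middle of the lever's black sleeve, 105 mm out from the spindle. The sleeve is 70 mm long, 24 mm wide and 12 mm high, lies level and ends the lever 140 mm from the spindle. The main pipe and its tee below it reach up to 113 mm above the bench, and nothing else within 70 mm of the lever's swing is higher than that
- valve_set: the bolted-down pipework; origin on the bench under the globe valve's stem. The main pipe runs along its y axis, 85 mm above the bench, from the inlet and gauge (+y, 218 mm high) through the dark globe valve to the drain tee (y = -235 mm) and round to the green cooler (parallel, at x = 210 mm, 157 mm high). The brass drain cock is on the branch to -x from the tee, spindle at x = -105 mm
- drip_pan: flat open aluminium drip pan 150 x 130 x 30 mm under the drain's spout; loose, to be left where it lies (origin at the centre of its underside)
- spanner: steel spanner 200 mm long lying on the bench in front of the globe valve; loose, to be left where it lies (origin at the middle of its length)
- paste_tin: upright tin, 72 mm across and 75 mm high, behind the pipe between the globe valve and the drain tee; loose, to be left where it lies (origin at the centre of its underside)
- spare_flange: spare pipe flange, a flat dark steel ring 132 mm across and 16 mm thick, lying near the outlet bend, below the lever's swing; loose, to be left where it lies (origin at the centre of its underside)
- ball_hammer: hammer 280 mm long lying in front of the inlet pipe; loose, to be left where it lies (origin at the middle of its length)
- tee_key: T-handled hexagon key with a 150 mm shank, lying between the inlet pipe and the cooler; loose, to be left where it lies (origin at the root of its shank)
- oil_can: small steel oil can with a long spout, 90 mm across, standing to the right; loose, to be left where it lies (origin at the centre of its underside)

How it is judged:
By the outcome, as a careful person would: the job done as asked, in the order asked, and still so for the second after the job is handed in, with the robot touching nothing.
It also fails if it takes over 69 s, if anything falls off the work surface, if the arm or the gripper's body presses on something with over 40 N, if the wrist force passes 120 N, or if a joint passes its speed limit or range.

## Robot

A 7-joint arm with a two-finger parallel gripper is mounted at the origin on the work surface. World frame = base frame: x ahead of the robot, y to its left, z up, the work surface at z = 0. Lengths are in mm, angles in rad, forces in N, time in s.
With the tool pointing down it reaches from about 400 to 875 mm from the base axis. Payload 4.4 kg.
Tool frame: the origin (TCP) lies midway between the tips of the shut fingers; the grasp point (between the pads) lies 19 mm behind it (ctrl.pinch_z is the distance from the TCP to the grasp point, in mm); z points along the fingers, y is the line along which they close (so a half turn about z gives the same grasp; the last joint's range is limited). The gripper opens to 85 mm and grips with 20 to 120 N. Pads are 22 mm wide; open, the fingers measure 114 mm over their backs; the gripper's body (76 mm by 85 mm) begins 54 mm behind the grasp point. The pads swing forward as they close: fully open they stand 13 mm farther back than shut.
Start: joints at [-1.346, 0.628, 0.038, 1.517, -0.027, 0.996, -0.02], TCP at [186.343, 622.731, 231.313] pointing down, gripper open.
Joint ranges: [-3.06, 3.06], [-0.37, 2.12], [-1.25, 1.32], [0.18, 2.47], [-1.1, 4.24], [0.23, 1.98], [-2.94, 2.94]. Speed limits (rad/s): [2.57, 2.57, 3.14, 3.14, 3.14, 3.14, 3.14].

## Interface

Orientations are given as [roll, pitch, yaw] about the fixed x, y, z axes, in that order (R = Rz(yaw) Ry(pitch) Rx(roll)).
In Python, from cell import read_state, cams, order, ctrl gives the robot as it stands.
- The arm moves only by the tool move_arm, never from a script. Its argument "targets" is text: rows parted by semicolons, each of 7 numbers parted by spaces: the gripper's target within -1 to 1 (fully open at 1, half-way at 0, shut at -1), then the shift along the tool's x, y, z in cm, then the turn, a rotation vector about the tool's x, y, z in degrees. A call has 1 to 5 rows; each row shifts and turns the commanded pose from where the row before left it, along the tool's axes as they then stand; what a row does not reach is not made up. A row lasts 1/12 s, in which the tool goes at most 41.7 mm and 7.16 degrees, less where a joint would pass 70% of its speed; a pose out of reach is approached as far as the arm can. A call with a gripper value outside its range is refused whole. The fingers move at their own pace and stop on an object; the grip force is fixed at half the most. Time passes only in rows, so rows that do not move let the fingers close. It gives the time, the measured TCP pose, the force, the opening and the grip force at its end, in the units of the state.
- read_state(): the state, without advancing time (a new reading comes with each control period).
- cams.get_image(name): name is "scene" or "top" or "wrist"; returns a dict with "color" (384x512x3 uint8, red, green, blue), "fovy" (degrees; the focal length in pixels is half the picture's height over the tangent of half this angle, whatever the lens; pixels are square), "cx", "cy" (the principal point, pixels), "rvec" (rotation vector, rad) and "tvec" (3), from world to camera coordinates, as OpenCV has them. Camera axes: x right, y down, z forward; pixel columns grow to the right and rows downward; lengths in mm; the calibration is good to about 2 mm. A picture is of the moment at which its call begins. There is no depth.
- order.finish_job(): hands the job in; it is judged then, once.
The state is a dict: "clock": time; "qpos": joint angles; "qd": joint speeds; "tau": joint torques, N m; "eef_pos": TCP position; "tool_rot": TCP orientation; "force": force on the tool from outside, world axes, zero at the start; "torque": the same for the moment, N m; "width": finger opening in mm; "gripper_force": force on a finger pad.
Only numpy, scipy, OpenCV 4.12 (cv2) and the standard library are available. Lean on these libraries where they do the work, as an engineer would, in place of code of your own. Each camera call takes 0.05 s, during which the arm holds its last target. There are 200 camera calls.

## Working session

There is one attempt and no reset: what is moved stays moved. The work goes in short steps, Python scripts to look and compute and a tool call to move; the robot and the scene stay as the last step left them, time stands still between calls to the robot, and variables do not carry over. Pictures are saved under pics/ and viewed, at most 10 in all, crops included, and the job is handed in when it is done.

Besides the shell and the picture viewer there is one more tool, called after "Call:" by a JSON object that holds its "method" and its "body". move_arm: Moves the arm, as the interface text tells. Its arguments: {"type":"object","properties":{"targets":{"type":"string"}},"required":["targets"]}

```bash
mkdir -p pics; ls
python3 - <<'E'
from cell import read_state,cams,ctrl
import cv2,numpy as np
print(read_state(), ctrl.pinch_z)
ims=[]
for n in("scene","top"):
    d=cams.get_image(n);cv2.imwrite(f"pics/{n}0.png",d["color"][:,:,::-1])
    np.savez(f"{n}0.npz",**d)
    print(n,d["fovy"],d["cx"],d["cy"],d["rvec"],d["tvec"])
E
```

```text
pics
{'clock': 0.0, 'qpos': array([-1.34582798,  0.62937202,  0.03846003,  1.51836767, -0.02698931,
        0.99629626, -0.0199821 ]), 'qd': array([ 0.00032652,  0.00049193, -0.00057023, -0.00050205, -0.00135036,
       -0.00023741, -0.00026165]), 'tau': array([-1.05464009e-03, -5.63398111e+01,  1.22589670e+00, -1.93452626e+01,
        1.09190232e-02,  1.08587416e-02, -5.39411843e-06]), 'eef_pos': array([186.15334916, 622.11924483, 230.37274957]), 'tool_rot': array([-3.13966845e+00,  4.63432315e-05,  2.85083345e+00]), 'force': array([ 0.18265224, -0.13281285,  0.27379378]), 'torque': array([ 0.0063784 , -0.03007905, -0.02989087]), 'gripper_force': 0.0, 'width': 85.24813058047935} 18.700000000000003
scene 51.17806575063691 252.37179779112856 185.2188650292224 [ 1.92794796  1.22906007 -0.61756515] [-165.89870389 -179.32286627 1703.18481679]
top 57.37340018900747 257.83828841944296 186.74396402726552 [ 2.15419579 -2.18309462  0.11165065] [ -73.97436651  595.25147256 1120.00020241]
```

View pics/scene0.png

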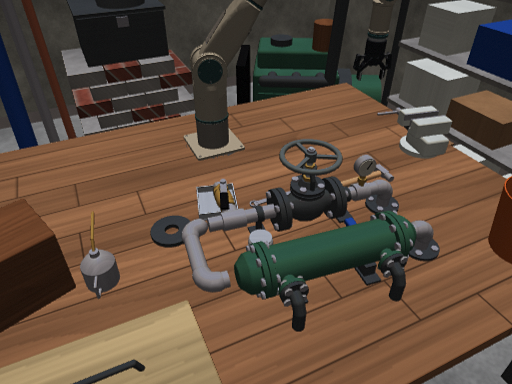

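View pics/top0.png

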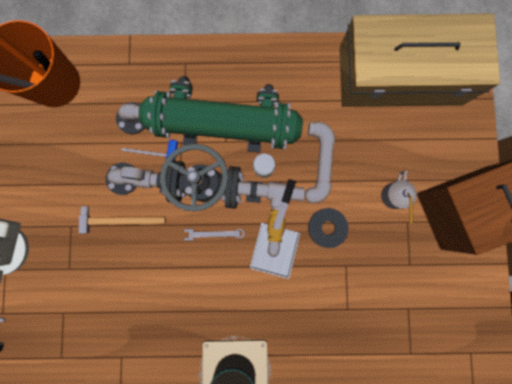

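The scene view shows the wheel at about (310,157) and the lever's black sleeve at about (223,193). In the top view the wheel is at (194,178), the sleeve at (289,191), the brass cock at (275,215), and the arm is out of the way.

```bash
cat > h.py <<'E'
import numpy as np,cv2
def cam(d):
    f=d["color"].shape[0]/2/np.tan(np.radians(float(d["fovy"]))/2)
    R=cv2.Rodrigues(np.array(d["rvec"],float))[0];t=np.array(d["tvec"],float).ravel()
    return f,R,t,float(d["cx"]),float(d["cy"])
def ray(d,u,v,z):
    f,R,t,cx,cy=cam(d);c=-R.T@t;r=R.T@np.array([(u-cx)/f,(v-cy)/f,1])
    return c+r*(z-c[2])/r[2]
def proj(d,p):
    f,R,t,cx,cy=cam(d);q=R@np.asarray(p,float)+t
    return np.array([cx+f*q[0]/q[2],cy+f*q[1]/q[2]])
E
python3 - <<'E'
from h import *
d=dict(np.load("top0.npz"));s=dict(np.load("scene0.npz"))
im=d["color"]
hsv=cv2.cvtColor(im,cv2.COLOR_RGB2HSV)
# sleeve
m=((im.max(2)<45)).astype(np.uint8);m[:170]=0;m[215:]=0;m[:,:270]=0;m[:,305:]=0
n,l,st,c=cv2.connectedComponentsWithStats(m)
i=1+np.argmax(st[1:,4]);print("sleeve",st[i],c[i])
r=cv2.minAreaRect(np.argwhere(l==i)[:,::-1].astype(np.float32));print(r)
g=ray(d,*c[i],166);print("grip",g, "scene px",proj(s,g))
ym=((hsv[:,:,0]>12)&(hsv[:,:,0]<28)&(hsv[:,:,1]>150)&(hsv[:,:,2]>120)).astype(np.uint8);ym[:195]=0;ym[260:]=0;ym[:,:262]=0;ym[:,295:]=0
print("yellow",np.argwhere(ym).mean(0)[::-1],ym.sum())
print("wheel",ray(d,194,178,257))
a=cv2.resize(im[140:220,150:240],None,fx=6,fy=6,interpolation=cv2.INTER_CUBIC)[:, :, ::-1]
b=cv2.resize(im[170:260,260:310],None,fx=5,fy=5,interpolation=cv2.INTER_CUBIC)[:,:,::-1]
o=np.zeros((480,800,3),np.uint8);o[:480,:540]=a;o[:450,545:795]=b
cv2.imwrite("pics/crop.png",o)
E
```

```text
sleeve [283 181  12  21 117] [288.47008547 190.45299145]
((288.25, 190.75001525878906), (6.008327484130859, 20.87103271484375), 18.434947967529297)
grip [ 568.3010612 -170.0993492  166.       ] scene px [223.71367153 199.10956736]
yellow [275.26943005 222.97668394] 386
wheel [596.29589258  86.32945588 257.        ]
```

View pics/crop.png

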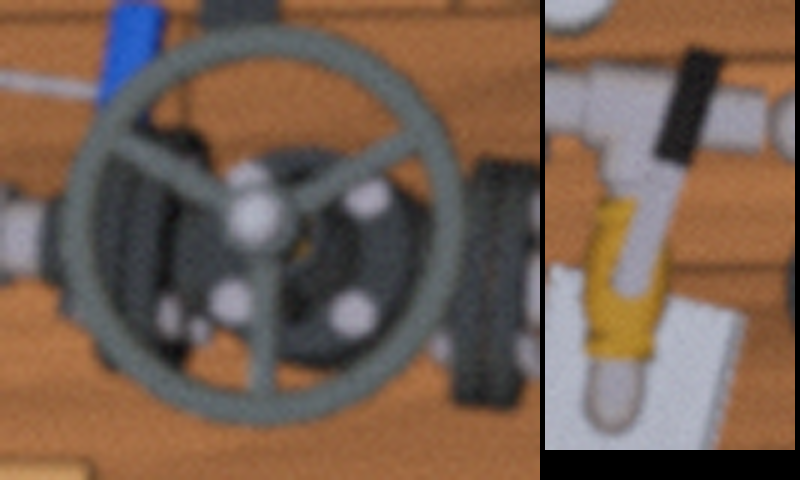

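Crop: the wheel ring is centred at top-image px (193.8,177.5). Its spokes point straight down, up-left and up-right. The lever runs from its pivot at about (277,226) to the sleeve at (288.5,190.5).

Run:
```python
from h import *
from cell import read_state
d=dict(np.load("top0.npz"))
W=ray(d,193.6,177.3,259);g=ray(d,288.4,190.6,166);p=ray(d,277,225,168)
print("W",W,"g",g,"p",p,"|g-p|",np.linalg.norm((g-p)[:2]))
# valve yaw from W->pivot: local (-105,-235)
v=(p-W)[:2];print("dist",np.linalg.norm(v),"(257.4)")
yaw=np.arctan2(v[1],v[0])-np.arctan2(-235,-105);yaw=(yaw+np.pi)%(2*np.pi)-np.pi
print("yaw",yaw)
L=lambda x,y:W[:2]+np.array([np.cos(yaw)*x-np.sin(yaw)*y,np.sin(yaw)*x+np.cos(yaw)*y])
P=L(-105,-235);print("pivot model",P,"lever angle",yaw-np.arctan2(*(g[:2]-P)[::-1]),"r",np.linalg.norm(g[:2]-P))
for a in(0,1.571):print(a,P+105*np.array([np.cos(yaw-a),np.sin(yaw-a)]))
for n,u in(("dn",(193.7,204)),("ul",(168.8,162.8)),("ur",(219.2,163.6))):
    q=ray(d,*u,259)-W;print(n,np.degrees(np.arctan2(q[1],q[0])),np.hypot(*q[:2]))
st=read_state();print(st["eef_pos"],st["tool_rot"])
from scipy.spatial.transform import Rotation as Ro
print(Ro.from_euler('xyz',st["tool_rot"]).as_matrix().round(3))
```

```text
W [597.90575286  87.02787245 259.        ] g [ 567.87754742 -169.88750609  166.        ] p [ 469.59076422 -134.99817994  168.        ] |g-p| 104.29552642500218
dist 256.43772002295924 (257.4)
yaw -0.10383496889816346
pivot model [ 469.11389021 -135.8233248 ] lever angle 0.22829460787111489 r 104.47309908840093
0 [ 573.54835931 -146.70641553]
1.571 [ 458.2095292  -240.25557514]
dn -179.47306281456324 70.31525882439097
ul 58.99710083018335 76.73850508494347
ur -62.176662653518676 76.27510620815576
[186.13818347 622.18794731 230.50741235] [-3.13991630e+00 -1.44742315e-05  2.85084464e+00]
[[-0.958  0.287 -0.   ]
 [ 0.287  0.958 -0.002]
 [ 0.    -0.002 -1.   ]]
```

Call:
{"method": "move_arm", "body": {"targets": "-1 0 0 -3.3 0 0 -5.55; -1 0 0 -3.3 0 0 -5.55; -1 0 0 -3.3 0 0 -5.55; -1 -1.65 -3.1 0 0 0 0; -1 -1.65 -3.1 0 0 0 0"}}

```text
clock: 0.52
eef_pos: [218.4, 562.5, 331.9]
tool_rot: [3.137, 0.0, -3.138]
force: [0.1, -1.1, -0.9]
width: 25.7
gripper_force: 0.0
```

Call:
{"method": "move_arm", "body": {"targets": "-1 -1.65 -3.1 0 0 0 0; -1 -1.65 -3.1 0 0 0 0; -1 -1.65 -3.1 0 0 0 0; -1 -1.65 -3.1 0 0 0 0; -1 -1.65 -3.1 0 0 0 0"}}

```text
clock: 0.93
eef_pos: [302.2, 403.8, 330.0]
tool_rot: [-3.141, -0.0, 3.141]
force: [1.4, 0.2, 0.2]
width: 0.3
gripper_force: 0.0
```

Call:
{"method": "move_arm", "body": {"targets": "-1 -1.85 -3.5 0 0 0 0; -1 -1.85 -3.5 0 0 0 0; -1 -1.85 -3.5 0 0 0 0; -1 -1.85 -3.5 0 0 0 0; -1 -1.85 -3.5 0 0 0 0"}}

```text
clock: 1.35
eef_pos: [394.5, 228.7, 330.2]
tool_rot: [-3.142, -0.0, -3.142]
force: [1.0, 0.0, -0.0]
width: -0.3
gripper_force: 0.0
```

Call:
{"method": "move_arm", "body": {"targets": "-1 -1.85 -3.5 0 0 0 0; -1 -1.85 -3.5 0 0 0 0; -1 -1.85 -3.5 0 0 0 0; -1 -1.85 -3.5 0 0 0 0; -1 -1.85 -3.5 0 0 0 0"}}

```text
clock: 1.77
eef_pos: [487.0, 53.8, 330.2]
tool_rot: [3.142, -0.0, 3.141]
force: [1.5, 1.6, 0.3]
width: 0.1
gripper_force: 0.0
```

Call:
{"method": "move_arm", "body": {"targets": "-1 -1.85 -3.5 0 0 0 0; -1 -1.85 -3.5 0 0 0 0; -1 -1.85 -3.5 0 0 0 0; -1 -1.85 -3.5 0 0 0 0; -1 0 0 0 0 0 0"}}

```text
clock: 2.18
eef_pos: [562.5, -94.0, 329.8]
tool_rot: [-3.135, 0.002, 3.131]
force: [0.0, -0.9, 0.6]
width: -0.3
gripper_force: 0.0
```

Call:
{"method": "move_arm", "body": {"targets": "-1 -2 -3 0 0 0 0; -1 0 0 3.7 0 0 0; -1 0 0 3.7 0 0 0; -1 0 0 3.7 0 0 0; -1 0 0 3.7 0 0 0"}}

```text
clock: 2.6
eef_pos: [580.3, -114.2, 180.6]
tool_rot: [3.141, -0.0, 3.141]
force: [0.7, 0.3, -0.4]
width: -0.0
gripper_force: 0.0
```

Run:
```python
from cell import read_state,cams
import cv2,numpy as np
s=read_state();print(s["eef_pos"],s["qpos"],s["force"])
a=cams.get_image("top")["color"];b=cams.get_image("scene")["color"]
a=cv2.resize(a[120:280,150:350],None,fx=2,fy=2);b=cv2.resize(b[100:260,150:350],None,fx=2,fy=2)
cv2.imwrite("pics/l1.png",np.hstack([a,b])[:,:,::-1])
```

```text
[ 580.26032856 -114.20293211  180.60866093] [ 0.01837849  0.6111921   0.20294092  1.74380273 -0.16167935  0.80293342
  1.86828064] [ 0.74581542  0.25613921 -0.37043654]
```

View pics/l1.png

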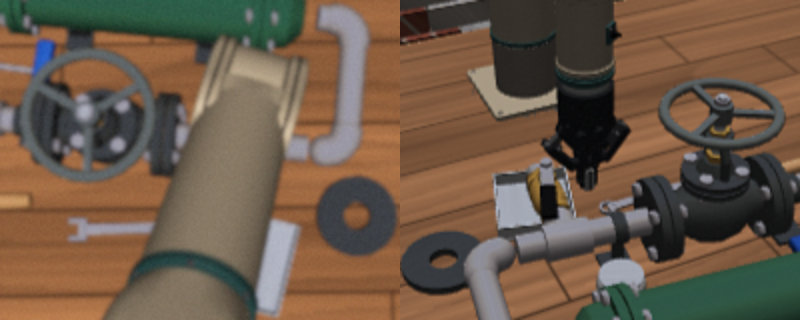

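The picture shows the closed fingers just to the +y side of the lever sleeve, clear of the wheel and pipe. Next I compute the sweep.

Run:
```python
import numpy as np
P=np.array([469.,-135.5]);yaw=-.104;q=np.array([580.3,-114.2])
for a in np.r_[np.linspace(.23,1.571,12),1.63]:
    t=yaw-a;n=np.array([-np.sin(t),np.cos(t)]);d=np.array([np.cos(t),np.sin(t)])
    f=P+105*d+(12+11*abs(n[0])+14.5*abs(n[1]))*n
    m=(f-q)/10;q=f;print(round(a,2),f.round(1),"tool cm",(-m[0]).round(2),m[1].round(2))
```

```text
0.23 [ 577.8 -142.2] tool cm 0.25 -2.8
0.35 [ 576.4 -154.9] tool cm 0.14 -1.27
0.47 [ 573.4 -167.6] tool cm 0.3 -1.27
0.6 [ 568.8 -180. ] tool cm 0.47 -1.24
0.72 [ 562.4 -192. ] tool cm 0.63 -1.2
0.84 [ 554.4 -203.2] tool cm 0.8 -1.12
0.96 [ 544.9 -213.5] tool cm 0.95 -1.03
1.08 [ 533.9 -222.5] tool cm 1.1 -0.9
1.21 [ 521.6 -230.1] tool cm 1.23 -0.76
1.33 [ 508.3 -236. ] tool cm 1.33 -0.59
1.45 [ 494.1 -240.1] tool cm 1.42 -0.41
1.57 [ 482.4 -242.5] tool cm 1.17 -0.24
1.63 [ 476.8 -243.2] tool cm 0.56 -0.07
```

Call:
{"method": "move_arm", "body": {"targets": "-1 0 0 3.4 0 0 0; -1 0.2 -1.4 0 0 0 0; -1 0 -1.4 0 0 0 0; -1 0.15 -1.25 0 0 0 0; -1 0.3 -1.25 0 0 0 0"}}

```text
clock: 3.12
eef_pos: [575.2, -167.9, 150.1]
tool_rot: [3.141, 0.003, 3.141]
force: [-1.1, 3.7, 0.3]
width: 0.0
gripper_force: 1.4
```

Call:
{"method": "move_arm", "body": {"targets": "-1 0.45 -1.25 0 0 0 0; -1 0.65 -1.2 0 0 0 0; -1 0.8 -1.1 0 0 0 0; -1 0.95 -1.05 0 0 0 0; -1 1.1 -0.9 0 0 0 0"}}

```text
clock: 3.53
eef_pos: [534.2, -223.7, 148.7]
tool_rot: [-3.141, 0.001, 3.141]
force: [1.8, 3.5, -0.4]
width: -0.2
gripper_force: 1.5
```

Call:
{"method": "move_arm", "body": {"targets": "-1 1.2 -0.75 0 0 0 0; -1 1.3 -0.6 0 0 0 0; -1 1 -0.3 0 0 0 0; -1 0.6 -0.2 0 0 0 0; -1 0 0 0 0 0 0"}}

```text
clock: 3.95
eef_pos: [491.5, -242.2, 148.4]
tool_rot: [-3.141, -0.002, 3.139]
force: [-0.3, 0.5, -0.7]
width: -0.0
gripper_force: 0.0
```

Call:
{"method": "move_arm", "body": {"targets": "-1 0.4 0 0 0 0 0; -1 0.4 0 0 0 0 0; -1 0.3 0 0 0 0 0; -1 0 0 0 0 0 0"}}

```text
clock: 4.28
eef_pos: [482.5, -241.5, 148.5]
tool_rot: [-3.14, 0.0, 3.141]
force: [1.6, -2.2, 0.3]
width: -0.1
gripper_force: 0.7
```

Call:
{"method": "move_arm", "body": {"targets": "-1 0.4 0 0 0 0 0; -1 0.2 0 0 0 0 0; -1 0 0 0 0 0 0"}}

```text
clock: 4.53
eef_pos: [479.9, -241.3, 148.7]
tool_rot: [-3.139, 0.007, -3.141]
force: [8.2, -2.6, -5.2]
width: 0.0
gripper_force: 4.2
```

Call:
{"method": "move_arm", "body": {"targets": "-1 0.3 0 0 0 0 0; -1 0.3 0 0 0 0 0; -1 0 0 0 0 0 0"}}

```text
clock: 4.78
eef_pos: [479.7, -241.5, 149.3]
tool_rot: [-3.137, 0.017, -3.139]
force: [17.8, -2.1, -12.3]
width: 0.1
gripper_force: 9.3
```

Call:
{"method": "move_arm", "body": {"targets": "-1 -2.6 0 0 0 0 0; -1 0 0 -3.7 0 0 0; -1 0 0 -3.7 0 0 0; -1 0 0 -3.7 0 0 0; -1 0 0 -3.7 0 0 0"}}

```text
clock: 5.2
eef_pos: [495.1, -239.8, 297.0]
tool_rot: [3.14, -0.004, -3.141]
force: [0.5, -0.5, -0.8]
width: -0.1
gripper_force: 0.0
```

Call:
{"method": "move_arm", "body": {"targets": "-1 0 0 -3.7 0 0 0; -1 -0.95 3.6 0 0 0 0; -1 -0.95 3.6 0 0 0 0; -1 -0.95 3.6 0 0 0 0; -1 -0.95 3.6 0 0 0 0"}}

```text
clock: 5.62
eef_pos: [533.4, -94.8, 333.0]
tool_rot: [3.141, -0.003, 3.141]
force: [0.6, 0.9, -0.2]
width: -0.4
gripper_force: 0.0
```

Call:
{"method": "move_arm", "body": {"targets": "-1 -0.95 3.6 0 0 0 0; -1 -0.95 3.6 0 0 0 0; -1 -0.95 3.6 0 0 0 0; -1 0 0 0 0 0 0; -1 0 0 0 0 0 0"}}

```text
clock: 6.03
eef_pos: [562.1, 14.4, 332.3]
tool_rot: [3.141, -0.004, -3.136]
force: [-0.6, -0.7, -0.3]
width: 0.2
gripper_force: 0.0
```

Run:
```python
from cell import read_state,cams
import cv2,numpy as np
s=read_state();print(s["eef_pos"],s["qpos"],s["force"])
a=cams.get_image("wrist");np.savez("w1.npz",**a);print(a["rvec"],a["tvec"]);b=cams.get_image("scene");np.savez("s1.npz",**b)
b=cv2.resize(b["color"][100:260,180:380],(400,320));a=cv2.resize(a["color"],(400,300))
cv2.imwrite("pics/w1.png",np.hstack([np.vstack([a,a[:20]*0]),b])[:,:,::-1])
```

```text
[562.06805842  14.44187176 332.32811236] [-0.18063473  0.40682519  0.15646201  1.6258463  -0.0697783   1.11781502
  1.57070329] [-0.57586295 -0.74724302 -0.31860085]
[-2.05870827 -2.07200872 -0.30462683] [ -12.07031825 -603.97252979  314.41053901]
```

View pics/w1.png

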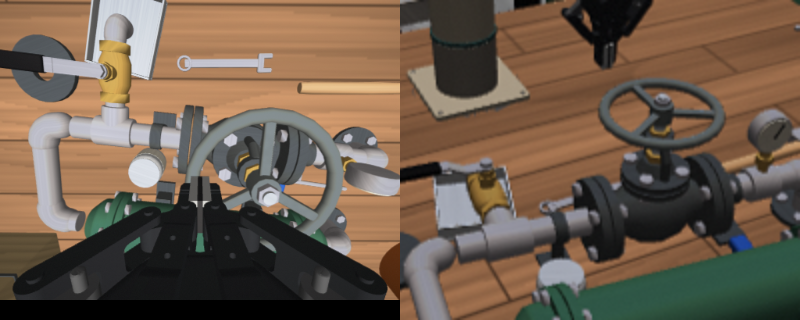

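The wrist view shows the lever now square across the brass cock. The hub nut is at about (266,190) in the half picture, and the wheel has one spoke pointing towards the robot.

Run:
```python
from h import *
d=dict(np.load("w1.npz"));k=512/400
print(ray(d,267*k,191*k,286),ray(d,266*k,196*k,275))
# lever direction (pivot, sleeve centre)
p=ray(d,106*k,70*k,168);g=ray(d,38*k,63*k,166);print(p,g,np.degrees(np.arctan2((g-p)[1],(g-p)[0])))
for c in([597.9,87,259],):print(proj(d,c)/k)
for r in(82,):
  for a in range(0,360,45):print(a,(proj(d,[597.9+r*np.cos(np.radians(a)),87+r*np.sin(np.radians(a)),259])/k).round())
```

```text
[589.3465759   83.68460877 286.        ] [601.24156697  87.20239058 275.        ]
[ 468.0997337  -114.48027804  168.        ] [ 459.51857128 -207.93810233  166.        ] -95.24610601461403
[261.8430739 186.3048137]
0 [256. 245.]
45 [305. 229.]
90 [333. 187.]
135 [321. 137.]
180 [269. 114.]
225 [212. 137.]
270 [190. 186.]
315 [210. 229.]
```

Run:
```python
import numpy as np
for s in(20,10):
  print(s)
  for a in range(0,360,s):
    r=np.radians([a,a+s]);print(a,a+s,(-4.6*np.diff(np.cos(r))[0]).round(2),(4.6*np.diff(np.sin(r))[0]).round(2),end=" | ")
```

```text
20
0 20 0.28 1.57 | 20 40 0.8 1.38 | 40 60 1.22 1.03 | 60 80 1.5 0.55 | 80 100 1.6 0.0 | 100 120 1.5 -0.55 | 120 140 1.22 -1.03 | 140 160 0.8 -1.38 | 160 180 0.28 -1.57 | 180 200 -0.28 -1.57 | 200 220 -0.8 -1.38 | 220 240 -1.22 -1.03 | 240 260 -1.5 -0.55 | 260 280 -1.6 -0.0 | 280 300 -1.5 0.55 | 300 320 -1.22 1.03 | 320 340 -0.8 1.38 | 340 360 -0.28 1.57 | 10
0 10 0.07 0.8 | 10 20 0.21 0.77 | 20 30 0.34 0.73 | 30 40 0.46 0.66 | 40 50 0.57 0.57 | 50 60 0.66 0.46 | 60 70 0.73 0.34 | 70 80 0.77 0.21 | 80 90 0.8 0.07 | 90 100 0.8 -0.07 | 100 110 0.77 -0.21 | 110 120 0.73 -0.34 | 120 130 0.66 -0.46 | 130 140 0.57 -0.57 | 140 150 0.46 -0.66 | 150 160 0.34 -0.73 | 160 170 0.21 -0.77 | 170 180 0.07 -0.8 | 180 190 -0.07 -0.8 | 190 200 -0.21 -0.77 | 200 210 -0.34 -0.73 | 210 220 -0.46 -0.66 | 220 230 -0.57 -0.57 | 230 240 -0.66 -0.46 | 240 250 -0.73 -0.34 | 250 260 -0.77 -0.21 | 260 270 -0.8 -0.07 | 270 280 -0.8 0.07 | 280 290 -0.77 0.21 | 290 300 -0.73 0.34 | 300 310 -0.66 0.46 | 310 320 -0.57 0.57 | 320 330 -0.46 0.66 | 330 340 -0.34 0.73 | 340 350 -0.21 0.77 | 350 360 -0.07 0.8 |
```

Call:
{"method": "move_arm", "body": {"targets": "-1 -1.3 3.2 0 0 0 0; -1 0 0 0 0 0 0; -1 0 0 3 0 0 0; -1 0 0 3 0 0 0; -1 0 0 1.5 0 0 0"}}

```text
clock: 6.55
eef_pos: [573.8, 41.0, 255.4]
tool_rot: [-3.14, -0.005, 3.139]
force: [-0.9, -0.5, -0.4]
width: 0.1
gripper_force: 0.0
```

Call:
{"method": "move_arm", "body": {"targets": "-1 -0.1 0.6 0 0 0 0; -1 0 0 1.6 0 0 0; -1 0 0 0 0 0 0"}}

```text
clock: 6.8
eef_pos: [576.1, 48.4, 241.2]
tool_rot: [-3.141, -0.003, 3.14]
force: [0.1, 0.3, -1.0]
width: -0.0
gripper_force: 0.0
```

Run:
```python
from cell import read_state,cams
import cv2,numpy as np
s=read_state();print(s["eef_pos"],s["force"])
a=cams.get_image("wrist");b=cams.get_image("scene")
b=cv2.resize(b["color"][110:230,240:390],(400,320));a=cv2.resize(a["color"],(400,300))
cv2.imwrite("pics/w2.png",np.hstack([np.vstack([a,a[:20]*0]),b])[:,:,::-1])
```

```text
[576.09862682  48.44902779 241.15070735] [ 0.08530004  0.3465855  -1.04852142]
```

View pics/w2.png

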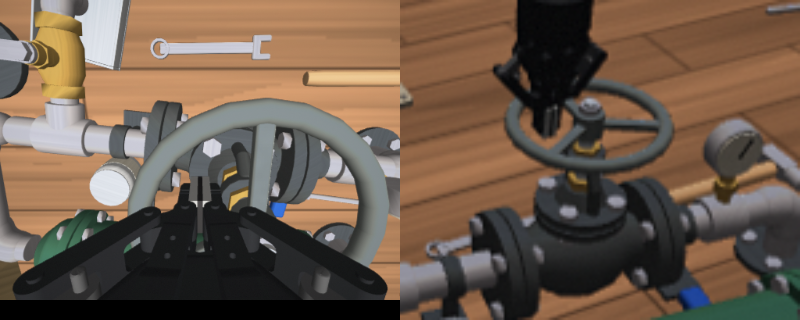

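The fingers stand freely in the opening and clear of rim, hub and spokes. I start the push.

Call:
{"method": "move_arm", "body": {"targets": "-1 -1.5 -0.55 -0.3 0 0 0; -1 -1.6 0 0 0 0 0; -1 -1.5 0.55 -0.05 0 0 0; -1 -1.2 1.05 -0.05 0 0 0"}}

```text
clock: 7.23
eef_pos: [629.1, 53.5, 246.8]
tool_rot: [-3.135, -0.015, 3.137]
force: [-14.7, -10.3, 4.2]
width: -0.3
gripper_force: 7.0
```

Call:
{"method": "move_arm", "body": {"targets": "-1 -0.8 1.4 -0.05 0 0 0; -1 -0.3 1.55 -0.05 0 0 0; -1 0.3 1.55 -0.05 0 0 0"}}

```text
clock: 7.48
eef_pos: [642.8, 93.2, 248.1]
tool_rot: [-3.126, -0.003, 3.134]
force: [1.0, -16.2, -2.3]
width: -0.1
gripper_force: 6.7
```

Call:
{"method": "move_arm", "body": {"targets": "-1 0.8 1.4 -0.06 0 0 0; -1 1.2 1.05 -0.06 0 0 0; -1 1.5 0.55 -0.06 0 0 0; -1 1.6 0 -0.06 0 0 0; -1 1.5 -0.55 -0.06 0 0 0"}}

```text
clock: 7.9
eef_pos: [587.2, 128.7, 255.0]
tool_rot: [3.14, 0.024, 3.141]
force: [21.3, 2.1, -3.2]
width: -0.1
gripper_force: 8.6
```

Call:
{"method": "move_arm", "body": {"targets": "-1 1.2 -1.05 -0.06 0 0 0; -1 0.8 -1.4 -0.06 0 0 0; -1 0.3 -1.55 -0.06 0 0 0; -1 -0.3 -1.55 -0.06 0 0 0; -1 -0.8 -1.4 -0.06 0 0 0"}}

```text
clock: 8.32
eef_pos: [565.2, 69.9, 256.9]
tool_rot: [3.127, 0.003, -3.135]
force: [-6.1, 17.6, 1.8]
width: 0.1
gripper_force: 7.8
```

Call:
{"method": "move_arm", "body": {"targets": "-1 -0.7 -1.1 0 0 0 0; -1 -1.5 -0.6 0 0 0 0; -1 -1.6 0 0 0 0 0; -1 -1.5 0.55 0 0 0 0; -1 -1.2 1.05 0 0 0 0"}}

```text
clock: 8.73
eef_pos: [622.2, 53.5, 253.9]
tool_rot: [-3.135, -0.019, 3.138]
force: [-17.8, -10.8, 6.6]
width: -0.0
gripper_force: 8.6
```

Run:
```python
from cell import read_state,cams
import cv2,numpy as np
s=read_state();print(s["eef_pos"],s["force"],s["torque"],s["qpos"])
a=cams.get_image("wrist");b=cams.get_image("scene")
b=cv2.resize(b["color"][110:230,240:390],(400,320));a=cv2.resize(a["color"],(400,300))
cv2.imwrite("pics/w3.png",np.hstack([np.vstack([a,a[:20]*0]),b])[:,:,::-1])
```

```text
[622.15546943  53.52728638 253.92319394] [-17.81845558 -10.80330912   6.58211363] [-2.10180282  3.59738818  0.14012264] [-0.222089    0.58227715  0.14796479  1.54866208 -0.08931627  1.03711902
  1.51632701]
```

View pics/w3.png

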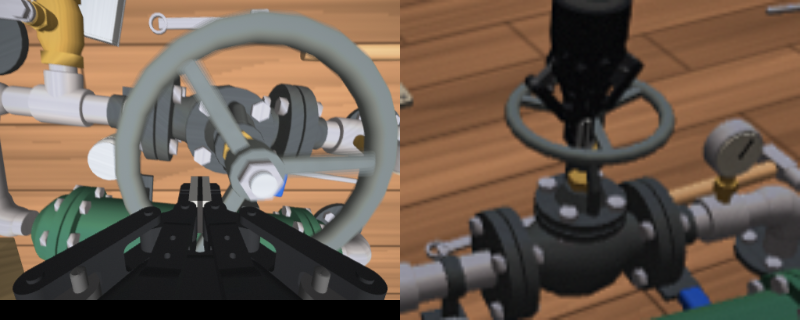

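Second turn is under way: the fingers are still behind the same spoke and free of hub and rim. I continue.

Call:
{"method": "move_arm", "body": {"targets": "-1 -0.8 1.4 -0.05 0 0 0; -1 -0.3 1.55 -0.05 0 0 0; -1 0.3 1.55 -0.05 0 0 0; -1 0.8 1.4 -0.05 0 0 0; -1 1.2 1.05 -0.05 0 0 0"}}

```text
clock: 9.25
eef_pos: [623.5, 117.4, 257.8]
tool_rot: [-3.128, 0.011, 3.134]
force: [12.3, -12.7, -5.3]
width: 0.1
gripper_force: 7.3
```

Call:
{"method": "move_arm", "body": {"targets": "-1 1.5 0.55 0 0 0 0; -1 1.6 0 0 0 0 0; -1 1.5 -0.55 0 0 0 0; -1 1.2 -1.05 0 0 0 0; -1 0.8 -1.4 0 0 0 0"}}

```text
clock: 9.67
eef_pos: [560.8, 109.7, 262.3]
tool_rot: [3.131, 0.023, -3.138]
force: [10.3, 12.1, 6.4]
width: -0.3
gripper_force: 6.7
```

Call:
{"method": "move_arm", "body": {"targets": "-1 0.3 -1.55 -0.05 0 0 0; -1 -0.3 -1.55 0 0 0 0; -1 -0.8 -1.4 0 0 0 0; -1 -0.6 -0.55 0 0 0 0; -1 -0.65 -0.45 0 0 0 0"}}

```text
clock: 10.08
eef_pos: [570.9, 52.8, 258.6]
tool_rot: [3.135, -0.003, -3.14]
force: [-7.4, 8.4, 5.1]
width: 0.1
gripper_force: 5.0
```

Call:
{"method": "move_arm", "body": {"targets": "-1 -0.75 -0.35 0 0 0 0; -1 -0.75 -0.2 0 0 0 0; -1 -0.8 -0.05 0 0 0 0"}}

```text
clock: 10.33
eef_pos: [590.7, 45.5, 257.7]
tool_rot: [3.137, -0.011, -3.14]
force: [-14.9, 4.9, 6.9]
width: 0.1
gripper_force: 6.6
```

Call:
{"method": "move_arm", "body": {"targets": "-1 -0.8 0.05 0 0 0 0; -1 -0.75 0.2 0 0 0 0; -1 -0.75 0.35 0 0 0 0"}}

```text
clock: 10.58
eef_pos: [611.5, 47.4, 257.1]
tool_rot: [-3.14, -0.016, 3.141]
force: [-17.6, -3.2, 5.4]
width: 0.1
gripper_force: 7.4
```

Call:
{"method": "move_arm", "body": {"targets": "-1 -0.65 0.45 -0.1 0 0 0; -1 -0.55 0.55 -0.1 0 0 0; -1 -0.45 0.65 -0.1 0 0 0"}}

```text
clock: 10.83
eef_pos: [616.4, 49.9, 257.3]
tool_rot: [-3.12, -0.044, 3.134]
force: [-48.9, -32.5, 14.7]
width: -0.0
gripper_force: 27.9
```

Call:
{"method": "move_arm", "body": {"targets": "-1 -0.35 0.75 -0.1 0 0 0; -1 -0.2 0.75 -0.1 0 0 0"}}

```text
clock: 11.0
eef_pos: [616.2, 50.4, 257.8]
tool_rot: [-3.1, -0.057, 3.124]
force: [-56.8, -54.2, 12.9]
width: -0.2
gripper_force: 39.2
```

The force rose to about 80 N with no further motion after roughly 744° of turning, so the wheel is at its stop. I back off and look.

Call:
{"method": "move_arm", "body": {"targets": "-1 1.2 -1.2 0 0 0 0; -1 1.6 -1.8 0 0 0 0; -1 0.6 -0.6 0 0 0 0; -1 0 0 0 0 0 0"}}

```text
clock: 11.33
eef_pos: [606.6, 42.0, 263.7]
tool_rot: [-3.141, 0.002, 3.138]
force: [0.1, -0.4, -0.1]
width: -0.1
gripper_force: 0.0
```

Run:
```python
from h import *
from cell import read_state,cams
s=read_state();print(s["eef_pos"],s["force"])
a=cams.get_image("wrist");np.savez("w4.npz",**a);b=cams.get_image("scene");np.savez("s4.npz",**b)
for t,d in(("w",a),("s",b)):
  print(t,proj(d,[598,87,279]).round(1),[ (k,proj(d,[598+70*np.cos(np.radians(k)),87+70*np.sin(np.radians(k)),279]).round()) for k in(83,203,323)])
bb=cv2.resize(b["color"][110:230,240:390],(400,320));a=cv2.resize(a["color"],(400,300))
cv2.imwrite("pics/w4.png",np.hstack([np.vstack([a,a[:20]*0]),bb])[:,:,::-1])
```

```text
[606.60100027  41.95006977 263.73840419] [ 0.14903508 -0.39108286 -0.0929253 ]
w [338.8 239.1] [(83, array([467., 253.])), (203, array([291., 112.])), (323, array([259., 325.]))]
s [310.7 149.7] [(83, array([333., 146.])), (203, array([291., 141.])), (323, array([308., 163.]))]
```

View pics/w4.png

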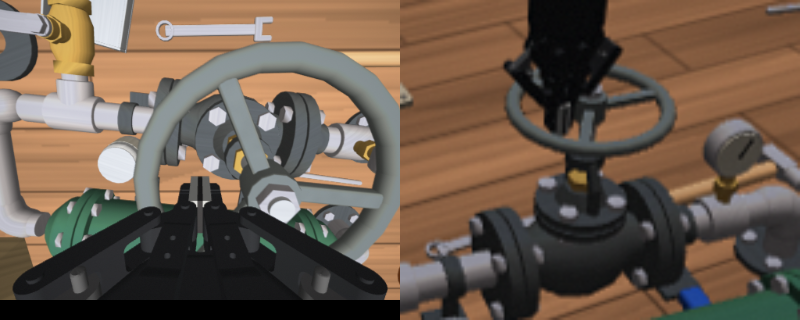

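At the stop the spokes sit at about 203°, 83° and 323°; the 203° spoke is at (228,87) in the half picture. The fingers are free in the same opening. Now I push back clockwise.

Call:
{"method": "move_arm", "body": {"targets": "-1 1.6 0 0 0 0 0; -1 1.5 0.55 0 0 0 0; -1 1.2 1.05 0 0 0 0; -1 0.8 1.4 0 0 0 0; -1 0.3 1.55 0 0 0 0"}}

```text
clock: 11.85
eef_pos: [557.1, 82.6, 263.2]
tool_rot: [-3.131, 0.009, 3.137]
force: [4.3, -18.1, -1.8]
width: -0.1
gripper_force: 7.2
```

Call:
{"method": "move_arm", "body": {"targets": "-1 -0.3 1.55 0 0 0 0; -1 -0.35 0.75 0 0 0 0; -1 -0.2 0.4 0 0 0 0; -1 0 0 0 0 0 0"}}

```text
clock: 12.18
eef_pos: [561.5, 117.2, 261.5]
tool_rot: [-3.139, -0.002, -3.14]
force: [-1.9, -3.3, 0.8]
width: -0.2
gripper_force: 1.6
```

Run:
```python
from h import *
from cell import read_state,cams
s=read_state();print(s["eef_pos"],s["force"]);e=s["eef_pos"];print(np.degrees(np.arctan2(e[1]-87,e[0]-598)))
d=dict(np.load("w4.npz"));k=1.28
for u in((229,88),(257,160),(376,200)):
  q=ray(d,u[0]*k,u[1]*k,279)-[598,87,279];print(u,np.degrees(np.arctan2(q[1],q[0])),np.hypot(*q[:2]))
a=cams.get_image("wrist");np.savez("w5.npz",**a);b=cams.get_image("scene");np.savez("s5.npz",**b)
for t,d in(("w",a),("s",b)):
  print(t,[ (j,(proj(d,[598+65*np.cos(np.radians(j)),87+65*np.sin(np.radians(j)),276.5])/k).round()) for j in(353,113,233,120,240,0)])
bb=cv2.resize(b["color"][110:230,240:390],(400,320));a=cv2.resize(a["color"],(400,300))
cv2.imwrite("pics/w5.png",np.hstack([np.vstack([a,a[:20]*0]),bb])[:,:,::-1])
```

```text
[561.46990899 117.2339797  261.51900127] [-1.89634104 -3.31578058  0.80272005]
140.38728225263372
(229, 88) -157.53247764154213 69.43727781904282
(257, 160) -160.86363696451772 20.40619038793275
(376, 200) 82.43956276554856 78.21591732264494
w [(353, array([152., 306.])), (113, array([240., 212.])), (233, array([ 78., 194.])), (120, array([236., 203.])), (240, array([ 73., 203.])), (0, array([162., 306.]))]
s [(353, array([251., 127.])), (113, array([253., 111.])), (233, array([225., 116.])), (120, array([251., 110.])), (240, array([225., 117.])), (0, array([253., 127.]))]
```

View pics/w5.png

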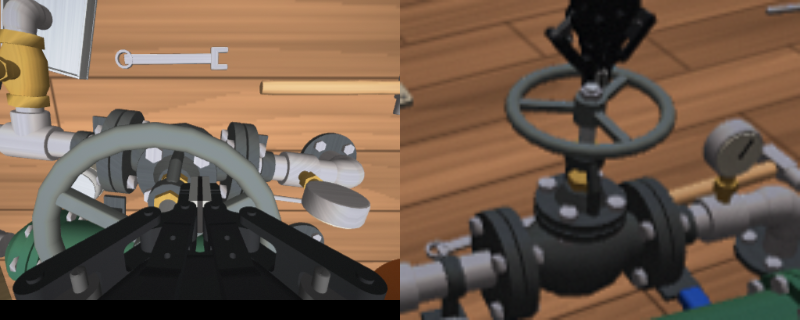

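The wrist view shows the left spoke at about (78,194), where 233° projects, so the wheel is about a quarter turn back. I check it numerically.

Run:
```python
from h import *
def prof(f,rng,z):
  d=dict(np.load(f));A=np.arange(*rng,1)
  for r in(58,66):
    P=np.array([proj(d,[598+r*np.cos(np.radians(j)),87+r*np.sin(np.radians(j)),z]) for j in A],np.float32)
    c=cv2.remap(d["color"],P[:,0].reshape(1,-1),P[:,1].reshape(1,-1),cv2.INTER_LINEAR)[0].astype(int)
    print(f,r," ".join(f"{a}:{x[0]},{x[1]},{x[2]}" for a,x in zip(A,c)))
prof("w4.npz",(190,217),279);prof("w5.npz",(218,248),276.5)
```

```text
w4.npz 58 190:181,135,99 191:73,73,71 192:94,100,104 193:98,103,107 194:97,103,107 195:96,101,106 196:100,104,106 197:141,147,144 198:142,152,155 199:142,152,155 200:142,153,155 201:141,152,155 202:142,152,154 203:142,152,154 204:141,151,155 205:141,151,155 206:139,148,151 207:128,134,131 208:83,86,82 209:107,111,116 210:213,213,223 211:217,218,226 212:216,217,225 213:213,214,223 214:208,209,220 215:213,214,223 216:219,219,227
w4.npz 66 190:210,154,111 191:211,154,111 192:212,155,111 193:213,156,111 194:215,158,113 195:217,159,113 196:218,159,114 197:168,137,111 198:143,151,150 199:145,154,157 200:144,154,157 201:143,154,157 202:143,154,156 203:143,153,156 204:143,153,157 205:143,153,157 206:139,148,149 207:119,122,118 208:66,68,67 209:80,81,80 210:79,80,79 211:78,80,79 212:78,80,78 213:79,80,80 214:83,86,84 215:85,87,85 216:90,91,90
w5.npz 58 218:102,102,101 219:131,129,128 220:156,155,152 221:173,171,168 222:179,178,175 223:163,162,160 224:178,181,187 225:221,226,232 226:221,225,232 227:219,223,230 228:219,223,230 229:221,226,233 230:124,128,132 231:57,59,57 232:60,62,60 233:62,64,61 234:65,68,64 235:72,74,71 236:97,101,97 237:130,135,130 238:134,141,139 239:134,142,144 240:133,142,145 241:133,142,145 242:132,141,145 243:132,141,144 244:133,142,145 245:132,141,144 246:132,141,144 247:132,142,144
w5.npz 66 218:187,186,183 219:197,195,192 220:138,138,137 221:216,220,227 222:220,224,231 223:219,224,230 224:222,227,233 225:220,224,231 226:221,226,233 227:219,224,231 228:220,225,231 229:219,223,230 230:219,223,230 231:129,134,137 232:58,60,58 233:61,63,60 234:64,66,63 235:68,70,67 236:84,87,84 237:123,129,124 238:134,143,140 239:135,144,147 240:135,144,148 241:135,145,148 242:135,145,148 243:135,144,147 244:135,144,147 245:134,144,146 246:132,142,144 247:129,132,129
```

Call:
{"method": "move_arm", "body": {"targets": "-1 -0.35 0.35 0 0 0 0; -1 -0.4 0.3 0 0 0 0; -1 0 0 0 0 0 0"}}

```text
clock: 12.53
eef_pos: [568.2, 122.6, 261.3]
tool_rot: [-3.14, -0.003, -3.141]
force: [-3.4, -4.8, -1.1]
width: -0.2
gripper_force: 2.2
```

Run:
```python
from h import *
from cell import read_state,cams
s=read_state();e=s["eef_pos"];print(e,s["force"],np.degrees(np.arctan2(e[1]-87,e[0]-598)))
d=cams.get_image("wrist");A=np.arange(215,250)
for r in(58,66):
    P=np.array([proj(d,[598+r*np.cos(np.radians(j)),87+r*np.sin(np.radians(j)),276.5]) for j in A],np.float32)
    c=cv2.remap(d["color"],P[:,0].reshape(1,-1),P[:,1].reshape(1,-1),cv2.INTER_LINEAR)[0].astype(int)
    print(r," ".join(f"{a}:{x[0]},{x[1]},{x[2]}" for a,x in zip(A,c)))
```

```text
[568.22068842 122.60611231 261.28647267] [-3.44885406 -4.81420428 -1.07370602] 129.9075572779996
58 215:98,102,104 216:160,161,168 217:178,177,184 218:183,182,181 219:167,166,164 220:64,66,63 221:61,63,60 222:63,64,62 223:67,68,66 224:74,75,72 225:105,109,104 226:133,139,134 227:136,144,143 228:136,145,148 229:135,145,148 230:135,144,147 231:134,144,147 232:134,143,147 233:134,143,147 234:134,144,147 235:134,143,146 236:133,141,143 237:174,178,183 238:219,224,230 239:217,221,228 240:216,221,228 241:220,225,232 242:222,227,233 243:201,184,173 244:175,130,95 245:173,127,90 246:169,124,88 247:129,94,67 248:73,70,64 249:88,85,84
66 215:112,111,110 216:108,107,106 217:132,131,129 218:169,168,165 219:195,193,191 220:183,182,179 221:67,68,65 222:62,64,61 223:64,66,63 224:68,70,67 225:88,91,87 226:129,135,129 227:136,145,143 228:137,147,150 229:137,147,150 230:137,146,150 231:138,147,150 232:137,147,149 233:136,147,149 234:136,147,149 235:133,143,145 236:180,186,190 237:215,220,227 238:218,222,229 239:219,224,231 240:217,222,228 241:214,220,227 242:219,223,230 243:183,149,129 244:178,130,92 245:180,132,94 246:180,132,94 247:175,128,91 248:172,126,90 249:163,121,87
```

The wheel is now about 91° back from the stop. I retreat to the middle of the opening and lift out.

Call:
{"method": "move_arm", "body": {"targets": "-1 0.6 -0.6 0 0 0 0; -1 0.8 -1.4 0 0 0 0; -1 0.1 -0.8 0 0 0 0; -1 0 0 0 0 0 0; -1 0 0 -1.5 0 0 0"}}

```text
clock: 13.0
eef_pos: [552.8, 95.4, 275.2]
tool_rot: [3.141, -0.003, 3.141]
force: [-0.2, -0.2, -0.1]
width: -0.3
gripper_force: 0.0
```

Call:
{"method": "move_arm", "body": {"targets": "-1 0 0 -2.5 0 0 0; -1 0 0 -3.5 0 0 0; -1 0 0 -3.5 0 0 0; -1 0 0 -2 0 0 0; -1 2 0 0 0 0 0"}}

```text
clock: 13.42
eef_pos: [539.3, 96.5, 396.9]
tool_rot: [3.138, 0.013, 3.141]
force: [-0.4, -0.1, -0.2]
width: -0.2
gripper_force: 0.0
```

Call:
{"method": "move_arm", "body": {"targets": "-1 3 0 0 0 0 0; -1 3 0 0 0 0 0; -1 3 0 0 0 0 0; -1 2 0 0 0 0 0; -1 0 0 0 0 0 0"}}

```text
clock: 13.83
eef_pos: [420.6, 96.4, 392.7]
tool_rot: [3.139, -0.0, -3.139]
force: [0.1, -1.0, 0.4]
width: -0.4
gripper_force: 0.0
```

Run:
```python
from h import *
from cell import read_state,cams
s=read_state();print(s["eef_pos"],s["force"],abs(s["qd"]).max())
a=cams.get_image("wrist");b=cams.get_image("top")
for j in(351,111,231):print(j,(proj(a,[598+65*np.cos(np.radians(j)),87+65*np.sin(np.radians(j)),276.5])/1.28).round(), )
o=np.hstack([np.vstack([cv2.resize(a["color"],(400,300)),np.zeros((20,400,3),np.uint8)]),cv2.resize(b["color"][100:292,100:340],(400,320))])
cv2.imwrite("pics/f.png",o[:,:,::-1])
```

```text
[420.63941442  96.37027902 392.73081822] [ 0.06145171 -0.97281523  0.41715092] 0.08399585826365906
351 [186. 288.]
111 [233. 243.]
231 [158. 234.]
```

View pics/f.png

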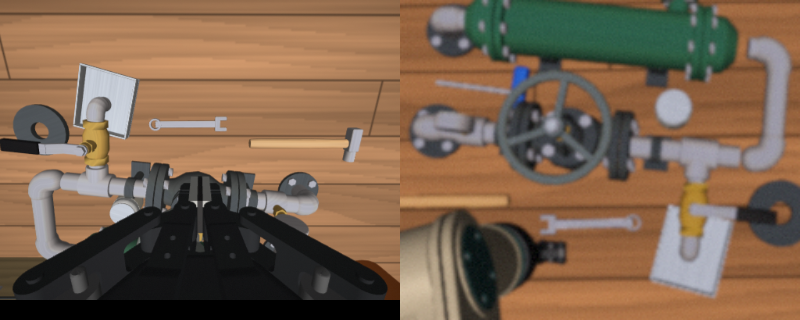

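The final picture shows the lever square across the drain pipe and the wheel's spokes at about 351°, 111° and 231°. The loose items have not moved and the arm is clear, so I hand in.

```bash
python3 -c "
from cell import order
print(order.finish_job())"
```

```text
the job is handed in; nothing more can be done
None
```

I shut the drain cock against its stop, opened the globe valve to its stop, turned the wheel back about 91° (measured from the camera), and handed the job in at about 14 s with the arm clear and the loose items undisturbed.

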